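# Load the lunch carrier and close its handle

### The arm

A 7-joint arm with a two-finger parallel gripper is mounted at the origin on a cart in front of the work surface, level with it; the furniture and walls round the work are solid. World frame = base frame: x ahead of the robot, y to its left, z up, the work surface at z = 0. Lengths are in m, angles in rad, forces in N, time in s.
With the tool pointing down it reaches from about 0.425 to 0.975 m from the base axis. Payload 16.7 kg.
Tool frame: the origin (TCP) lies at the very end of the fingers, on their centre line; the grasp point (between the pads) lies 19 mm behind it; z points along the fingers, y is the line along which they close (so a half turn about z gives the same grasp; the last joint's range is limited). The gripper opens to 85 mm and grips with 20 to 120 N. Pads are 22 mm wide; open, the fingers measure 114 mm over their backs; the gripper's body (76 mm by 85 mm) begins 54 mm behind the grasp point. The pads swing forward as they close: fully open they stand 13 mm farther back than shut.
Start: joints at [1.196, 0.426, 0.074, 1.606, -0.034, 1.111, -0.067], TCP at [0.151, -0.658, 0.231] pointing down, gripper open.
Joint ranges: [-2.85, 2.85], [-0.5, 2.14], [-1.23, 1.37], [0.21, 2.46], [-1.02, 4.16], [0.16, 2.05], [-2.73, 2.73]. Speed limits (rad/s): [1.89, 1.89, 2.39, 2.39, 3.01, 3.01, 3.01].

### API

Orientations are given as a unit quaternion [x, y, z, w].
In Python, from station import manip gives the robot as it stands.
- The arm moves only by the shell command python3 -m pendant 'ROWS'. ROWS is text: rows parted by semicolons, each of 7 numbers parted by spaces: the closure, from -1 (fully open) to 1 (shut), then the shift along the tool's x, y, z in cm, then the turn, a rotation vector about the tool's x, y, z in degrees. In form: gripper dx dy dz rx ry rz; .... A call has 1 to 12 rows; each row shifts and turns the commanded pose from where the row before left it, along the tool's axes as they then stand; what a row does not reach is not made up. A row lasts 1/12 s, in which the tool goes at most 41.7 mm and 7.16 degrees, less where a joint would pass 70% of its speed; a pose out of reach is approached as far as the arm can. A call is refused whole if a number of a shift passes 4.17 or a number of a turn 7.16, either way. A call with a gripper value outside its range is refused whole. The fingers move at their own pace and stop on an object; the grip force is fixed at half the most. Time passes only in rows, so rows that do not move let the fingers close. It gives the time, the measured TCP pose, the force, the opening and the grip force at its end, in the units of the state.
- manip.state(): the state, without advancing time (a new reading comes with each control period).
- manip.get_image(name): name is "scene" or "top" or "wrist"; returns a dict with "img" (400x640x3 uint8, blue, green, red), "depth" (400x640 float32, m along the optical axis (not along the pixel's ray), 0 where there is no reading), "camera_matrix" (3x3 intrinsics, pixels), "world_from_camera" (4x4, takes a point from camera to world coordinates); the wrist camera has in their place "tool_from_camera" (4x4, takes a point from camera to tool coordinates, whose origin is the TCP and whose axes are the flange's). Camera axes: x right, y down, z forward; pixel columns grow to the right and rows downward; lengths in m; the calibration is good to about 2 mm. A picture is of the moment at which its call begins: read the wrist's pose just before it.
- manip.close_job(): hands the job in; it is judged then, once.
The state is a dict: "t": time; "joint_positions": joint angles; "qvel": joint speeds; "effort": joint torques, N m; "tcp_pos": TCP position; "eef_rot": TCP orientation; "contact_force": force on the tool from outside, world axes, zero at the start; "torque": the same for the moment, N m; "opening": finger opening in m; "grasp_force": force on a finger pad.
Only numpy, scipy, OpenCV 4.12 (cv2) and the standard library are available. Lean on these libraries where they do the work, as an engineer would, in place of code of your own. Each camera call takes 0.05 s, during which the arm holds its last target. There are 200 camera calls.

### The job

Pack the lunch carrier: stack the three closed steel lunch tins squarely on its wooden foot plate, the tallest on the rubber mat, the middle one on that and the lowest on top, edges flush and long sides along the plate, keeping every tin level as you carry it. Then swing the carrier's handle fully up until it stands upright over the stack, leave the tins stacked, and leave the other things on the worktop where they are.

Things in the scene. Friction and masses are not known exactly. Their poses are not given: they have to be found in the camera images.
- tall_tin: the tallest of three closed stainless-steel lunch tins, all 110 mm (own x) x 60 mm (own y) and told apart by height alone; this one is 56 mm high, 0.30 kg (varies by a third). Flat top and bottom, lid fixed shut. Starts flat on the worktop to the robot's right, in any of three places. Origin at the centre of its underside; x along the long side, z up
- middle_tin: the middle one of three closed stainless-steel lunch tins, all 110 mm (own x) x 60 mm (own y) and told apart by height alone; this one is 42 mm high, 0.23 kg (varies by a third). Flat top and bottom, lid fixed shut. Starts flat on the worktop to the robot's right, in any of three places. Origin at the centre of its underside; x along the long side, z up
- low_tin: the lowest of three closed stainless-steel lunch tins, all 110 mm (own x) x 60 mm (own y) and told apart by height alone; this one is 30 mm high, 0.17 kg (varies by a third). Flat top and bottom, lid fixed shut. Starts flat on the worktop to the robot's right, in any of three places. Origin at the centre of its underside; x along the long side, z up
- foot_plate (a point): top centre of the lunch carrier's fixed pale wooden foot plate (164 mm along own x, 76 along y, 10 thick), 10 mm above the worktop; a black rubber mat 112x62 mm marks the lowest tin's place. x along the plate, y to the side where the handle first lies (robot's left), z up. Ears at both ends (x = +-76 to 83) rise 18 mm above this point and carry the pivots
- carry_handle (a joint): angle of the carrier's swinging steel handle: 0 lying level to the carrier's left, 1.571 upright over the plate, at its stop. Starts between 0 and 0.35. Stiff pivot: it stays where it is left, and about 1 to 2 N at the bar moves it
- handle_bar (a point): middle of the handle's round cross-bar (diameter 10 mm, 146 long, parallel to the plate's x). It swings at radius 148 mm about an axis parallel to the plate's x, 10 mm above foot_plate. Two arms of diameter 7 mm at x = +-73 of the plate join bar and pivots. Upright, the bar's underside is 25 mm above the top of the three stacked tins
- salt_shaker: bystander: white salt shaker, 44 mm across, 90 mm high; origin under its centre
- tea_light: bystander: small white tea light, 38 mm across, 15 mm high, between the tins and the carrier; origin under its centre
- red_cup: bystander: small red dish turned upside down, 95 mm across, 48 mm high; origin under its centre
- spice_e: bystander: glass spice jar with a mustard-yellow cap, 45 mm across, 100 mm high; origin under its centre
- black_beaker: bystander: small black beaker, 69 mm across, 60 mm high; origin under its centre
- white_spoon: bystander: white silicone spatula lying flat, 150x30x15 mm, at the left; origin under its centre
- measure_cup: bystander: blue measuring cup with a flat handle, 60x115x38 mm; origin under its centre

How it is judged:
By the outcome, as a careful person would: the job done as asked, in the order asked, and still so for the second after the job is handed in, with the robot touching nothing.
It also fails if it takes over 72 s, if anything falls off the work surface, if the arm or the gripper's body presses on something with over 40 N, if the wrist force passes 120 N, or if a joint passes its speed limit or range.

## Working session

There is one attempt and no reset: what is moved stays moved. The work goes in short steps, Python scripts to look and compute and a shell command to move; the robot and the scene stay as the last step left them, time stands still between calls to the robot, and variables do not carry over. Pictures are saved under pics/ and viewed, at most 10 in all, crops included, and the job is handed in when it is done.

```bash
mkdir -p pics; ls; cat > h.py <<'E'
import numpy as np, cv2
from station import manip
def pts(d,T=None):
    z=d["depth"];K=d["camera_matrix"];T=d["world_from_camera"] if T is None else T
    v,u=np.mgrid[:z.shape[0],:z.shape[1]]
    c=np.stack([(u-K[0,2])/K[0,0]*z,(v-K[1,2])/K[1,1]*z,z,np.ones_like(z)],-1)
    p=(c@T.T)[...,:3]; p[z==0]=np.nan; return p
E
python3 - <<'E'
from h import *
print(manip.state())
for n in("top","scene"):
    d=manip.get_image(n); cv2.imwrite(f"pics/{n}0.png",d["img"]); print(n,d["camera_matrix"],d["world_from_camera"],(d["depth"]>0).mean())
    np.savez(f"{n}0.npz",**d)
E
```

```text
pics
{'t': 0.0, 'joint_positions': array([ 1.1954868 ,  0.42675983,  0.07383528,  1.60661743, -0.0340821 ,
        1.11079148, -0.06710498]), 'qvel': array([-4.60088188e-05, -7.59963012e-04,  7.03394187e-04,  5.90755285e-04,
       -1.92634520e-03,  1.08853780e-03,  1.27615782e-03]), 'effort': array([-2.32889079e-04, -9.49840021e+01,  3.76089245e+00, -4.63507926e+01,
        1.92265003e-02,  1.02670412e-02,  4.77415961e-05]), 'tcp_pos': array([ 0.15101243, -0.65746768,  0.23058697]), 'eef_rot': array([ 9.93633643e-01,  1.12657666e-01, -1.28224045e-04, -6.46016729e-04]), 'contact_force': array([-0.1345146 , -1.14485913, -0.90985025]), 'torque': array([ 0.02924254, -0.01982784, -0.02252215]), 'grasp_force': 0.0, 'opening': 0.08509294261734016}
top [[373.15262087   0.         319.86690291]
 [  0.         373.15262087 201.71994961]
 [  0.           0.           1.        ]] [[-0.02754863 -0.98241273  0.18467889  0.22590815]
 [-0.99950633  0.029863    0.00976155 -0.09992667]
 [-0.01510494 -0.1843188  -0.98275044  1.48022875]
 [ 0.          0.          0.          1.        ]] 0.99583984375
scene [[385.79571689   0.         324.76322296]
 [  0.         385.79571689 200.50977384]
 [  0.           0.           1.        ]] [[-0.89479573 -0.31026302  0.32105677  0.13600787]
 [-0.44636305  0.63780658 -0.62766455  0.60782367]
 [-0.01003102 -0.70493944 -0.70919656  0.87173896]
 [ 0.          0.          0.          1.        ]] 0.99612890625
```

View pics/top0.png

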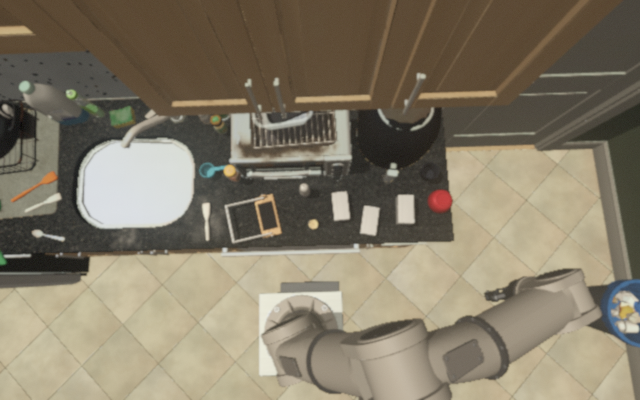

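View pics/scene0.png

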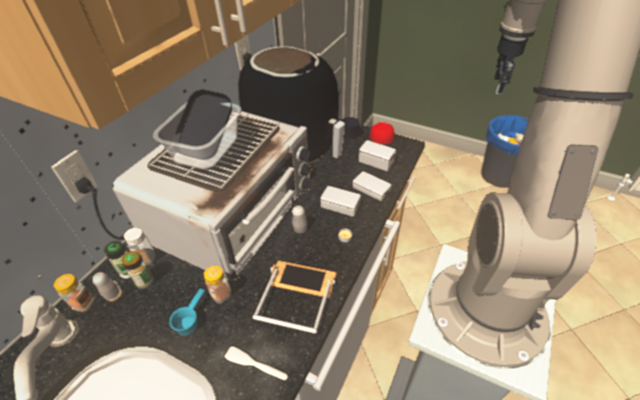

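```bash
python3 - <<'E'
from h import *
d=dict(np.load("top0.npz")); p=pts(d); z=p[...,2]
m=((z>0.007)&(z<.25)&(p[...,0]>.1)&(p[...,0]<1.1)&(abs(p[...,1])<.9)).astype(np.uint8)
n,l,s,c=cv2.connectedComponentsWithStats(m)
for i in range(1,n):
    if s[i,4]<25: continue
    q=p[l==i]; h=np.nanpercentile(q[:,2],90); t=q[q[:,2]>h-.008]
    r=cv2.minAreaRect((t[:,:2]*1000).astype(np.float32))
    print(s[i],"h",h.round(3),"top rect",np.round(r[0]),np.round(r[1]),round(r[2],1))
E
```

```text
[  46   66   92   55 2587] h 0.22 top rect [984. 791.] [217.   8.] 89.9
[109 106  26  22 422] h 0.039 top rect [886. 731.] [71. 92.] 11.6
[121 108  62  40 594] h 0.178 top rect [744. 612.] [30. 97.] 53.0
[ 198  110  153   72 5336] h 0.238 top rect [699.  14.] [422. 187.] 89.8
[ 356  110   80   72 1319] h 0.24 top rect [ 673. -338.] [279. 115.] 63.5
[ 254  113   79   34 1352] h 0.242 top rect [720.  -0.] [105. 270.] 3.4
[419 162  22  19 214] h 0.06 top rect [ 606. -519.] [67. 66.] 88.4
[299 183  13  14 119] h 0.089 top rect [549. -25.] [27. 30.] 53.0
[428 189  25  24 463] h 0.049 top rect [ 490. -561.] [79. 75.] 33.0
[331 191  19  31 452] h 0.046 top rect [ 480. -164.] [112.  59.] 4.5
[225 194  56  49 894] h 0.037 top rect [435. 199.] [166. 160.] 15.0
[396 194  18  31 526] h 0.06 top rect [ 458. -415.] [ 62. 114.] 89.3
[202 203   8  37 171] h 0.017 top rect [439. 366.] [147.  28.] 8.0
[360 206  19  31 453] h 0.034 top rect [ 420. -276.] [ 60. 113.] 78.9
[308 219  10  10  60] h 0.015 top rect [415. -53.] [34. 33.] 42.9
[275 295  51  13 412] h 0.019 top rect [121.   1.] [190.  42.] 89.9
```

Top view: the tins are at px (341,206) h≈42, (370,220) h≈30 and (405,209) h≈56. The plate is at (268,215), with the handle lying to its left. The depth z bias is about +4 mm. I'll move over the tall tin and refine with the wrist camera.

```bash
cat >> h.py <<'E'
from scipy.spatial.transform import Rotation as R
def go(x,y,z,yaw):
    "print shift (cm) in present tool axes and turn (deg) to a tool-down pose with tool x at yaw deg"
    s=manip.state(); A=R.from_quat(s["eef_rot"]); a=np.radians(yaw)
    B=R.from_matrix(np.array([[np.cos(a),np.sin(a),0],[np.sin(a),-np.cos(a),0],[0,0,-1]]).T if 0 else np.column_stack([[np.cos(a),np.sin(a),0],[np.sin(a),-np.cos(a),0],[0,0,-1]]))
    print("t %.2f"%s["t"],"tcp",s["tcp_pos"].round(4),"shift cm",(A.inv().apply(np.array([x,y,z])-s["tcp_pos"])*100).round(2),"turn",(A.inv()*B).as_rotvec(degrees=True).round(2),"q",s["joint_positions"].round(2),"F",s["contact_force"].round(1),"open",round(s["opening"],4))
def wrist(name):
    s=manip.state(); d=manip.get_image("wrist"); T=np.eye(4); T[:3,:3]=R.from_quat(s["eef_rot"]).as_matrix(); T[:3,3]=s["tcp_pos"]
    T=T@d["tool_from_camera"]; cv2.imwrite(f"pics/{name}.png",d["img"]); np.savez(f"{name}.npz",T=T,**d); return d,T,pts(d,T)
E
python3 -m pendant '-1 2.9 -1.4 0 0 0 0;-1 2.9 -1.4 0 0 0 0;-1 2.9 -1.4 0 0 0 0;-1 2.9 -1.4 0 0 0 0;-1 2.9 -1.4 0 0 0 0;-1 2.9 -1.4 0 0 0 0;-1 2.9 -1.4 0 0 0 0;-1 2.9 -1.4 0 0 0 0;-1 2.9 -1.4 0 0 0 0;-1 2.9 -1.4 0 0 0 0;-1 2.9 -1.4 0 0 0 0;-1 2.9 -1.4 0 0 0 0'
python3 -m pendant '-1 0.5 0 0 0 0 0;-1 0 0 0 0 0 6.8;-1 0 0 0 0 0 6.8;-1 0 0 0 0 0 0;-1 0 0 0 0 0 0'
python3 - <<'E'
from h import *
go(.458,-.415,.23,-.7)
d,T,p=wrist("w1"); print(d["tool_from_camera"].round(3),d["camera_matrix"].round(0))
E
```

```text
t: 1.1
tcp_pos: [0.4536, -0.4149, 0.2311]
eef_rot: [0.994, 0.113, -0.0, -0.0]
contact_force: [0.1, 0.0, 0.3]
opening: 0.0856
grasp_force: 0.0
t: 1.52
tcp_pos: [0.4574, -0.415, 0.2311]
eef_rot: [1.0, -0.004, -0.0, -0.0]
contact_force: [-0.3, -0.4, 0.4]
opening: 0.0856
grasp_force: 0.0
t 1.52 tcp [ 0.4574 -0.415   0.2311] shift cm [ 0.06 -0.    0.11] turn [-0.01  0.03  0.25] q [ 0.66  0.33 -0.03  1.74  0.01  1.07 -0.96] F [-0.3 -0.4  0.4] open 0.0856
[[-0.002 -0.965 -0.264  0.068]
 [ 1.    -0.001 -0.001  0.001]
 [ 0.001 -0.264  0.965 -0.143]
 [ 0.     0.     0.     1.   ]] [[318.   0. 324.]
 [  0. 318. 203.]
 [  0.   0.   1.]]
```

View pics/w1.png

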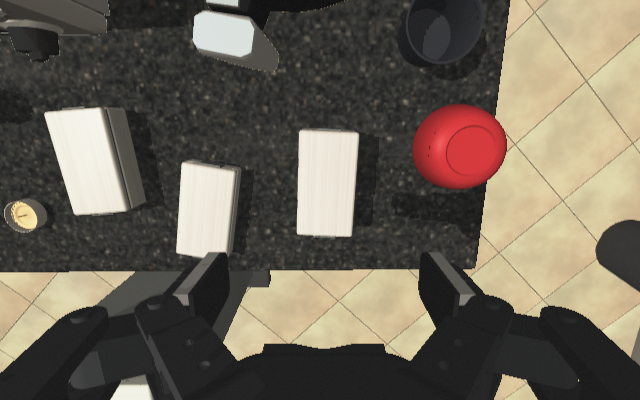

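The wrist view shows the tall tin at px (328,183), the low tin at (208,210) and the middle tin at (100,160). I'll measure the tops from depth.

```bash
cat >> h.py <<'E'
def rects(p,img,h,lo=-.006,hi=.006,vmin=0):
    z=p[...,2]; m=((z>h+lo)&(z<h+hi)&(img.min(2)>=vmin)).astype(np.uint8)
    m=cv2.morphologyEx(m,cv2.MORPH_OPEN,np.ones((3,3)))
    n,l,s,c=cv2.connectedComponentsWithStats(m); out=[]
    for i in range(1,n):
        if s[i,4]<300: continue
        q=p[l==i]; r=cv2.minAreaRect((q[:,:2]*1000).astype(np.float32)); a=r[2] if r[1][0]>r[1][1] else r[2]-90
        a=(a+90)%180-90
        print("h",h,"px",c[i].round(),"n",s[i,4],"ctr",np.round(r[0],1),"size",np.round(sorted(r[1]),1),"yaw %.1f"%a,"z %.1f"%(np.median(q[:,2])*1000))
E
python3 - <<'E'
from h import *
d=dict(np.load("w1.npz")); p=pts(d,d["T"])
for h in(.056,.042,.030): rects(p,d["img"],h)
print(np.nanmedian(p[170:230,255:285,2]))
t=dict(np.load("top0.npz")); q=pts(t)
cv2.imwrite("pics/plate.png",cv2.resize(t["img"][180:255,215:295],None,fx=7,fy=7,interpolation=cv2.INTER_CUBIC))
E
```

```text
h 0.056 px [472.  29.] n 603 ctr [ 595.  -546.6] size [18.8 55.2] yaw -17.6 z 58.8
h 0.056 px [66. 29.] n 507 ctr [ 601.9 -183. ] size [14.5 54.4] yaw -51.1 z 57.2
h 0.056 px [326. 182.] n 6180 ctr [ 455.9 -418.2] size [ 60.1 114.4] yaw -3.1 z 56.7
h 0.042 px [466.  21.] n 326 ctr [ 606.9 -548.6] size [10.3 43.2] yaw 7.4 z 42.0
h 0.042 px [ 88. 161.] n 6288 ctr [ 479.1 -167.5] size [ 61.3 114.2] yaw 3.8 z 42.9
h 0.042 px [466. 149.] n 4294 ctr [ 489.7 -564.6] size [81.  81.1] yaw 24.6 z 45.6
h 0.03 px [457.  21.] n 356 ctr [ 610.3 -543.7] size [16.8 51.5] yaw 18.5 z 30.1
h 0.03 px [436. 139.] n 634 ctr [ 498.6 -541.9] size [39.4 89.2] yaw -21.7 z 29.9
h 0.03 px [120. 157.] n 734 ctr [ 481.3 -196. ] size [  4.  108.7] yaw 4.1 z 30.1
h 0.03 px [205. 209.] n 4826 ctr [ 419.7 -279.9] size [ 60.2 114. ] yaw -11.0 z 30.8
0.0007793437278732496
```

View pics/plate.png

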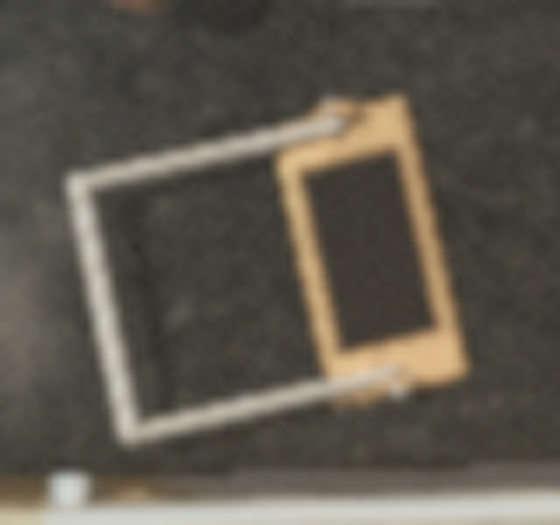

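The plate crop shows the plate's long axis yawed about +13°, with the mat in the middle and the handle nearly flat. I'll grasp the tall tin now.

```bash

python3 -m pendant '-1 -0.15 0.32 0 0 0 2.3;-1 0 0 3.6 0 0 0;-1 0 0 3.6 0 0 0;-1 0 0 3.6 0 0 0;-1 0 0 3.6 0 0 0;-1 0 0 3.6 0 0 0;-1 0 0 2.6 0 0 0;-1 0 0 1.0 0 0 0;-1 0 0 0 0 0 0'
python3 -m pendant '1 0 0 0 0 0 0;1 0 0 0 0 0 0;1 0 0 0 0 0 0;1 0 0 0 0 0 0;1 0 0 0 0 0 0;1 0 0 0 0 0 0'
python3 - <<'E'
from h import *
go(.4559,-.4182,.015,-2.8)
E
```

```text
t: 2.32
tcp_pos: [0.4547, -0.4174, 0.0131]
eef_rot: [1.0, -0.025, -0.002, -0.001]
contact_force: [-0.5, 0.3, 0.7]
opening: 0.0852
grasp_force: 0.0
t: 2.82
tcp_pos: [0.457, -0.4191, 0.0176]
eef_rot: [1.0, -0.026, 0.001, 0.001]
contact_force: [-0.9, 0.6, 7.5]
opening: 0.0595
grasp_force: 65.9
t 2.82 tcp [ 0.457  -0.4191  0.0176] shift cm [-0.12 -0.09  0.26] turn [ 0.1  -0.15 -0.15] q [ 0.66  0.59 -0.03  1.88  0.03  0.67 -1.01] F [-0.9  0.6  7.5] open 0.0595
```

```bash

python3 -m pendant '1 0 0 -1 0 0 0;1 0 0 -2.5 0 0 0;1 0 0 -4 0 0 0;1 0 0 -4 0 0 0;1 0 0 -4 0 0 0;1 0 0 -2.5 0 0 0;1 0 0 -0.5 0 0 0'
python3 -m pendant '1 -0.1 -1 0 0 0 0;1 -0.2 -2.5 0 0 0 0;1 -0.3 -3.5 0 0 0 0;1 -0.3 -3.5 0 0 0 0;1 -0.3 -3.5 0 0 0 0;1 -0.3 -3.5 0 0 0 0;1 -0.3 -3.5 0 0 0 0;1 -0.3 -3.5 0 0 0 0;1 -0.3 -3.5 0 0 0 0;1 -0.3 -2.5 0 0 0 0;1 0 -1 0 0 0 0;1 0 0 0 0 0 0'
python3 - <<'E'
from h import *
go(.44,-.08,.2,-2.9)
wrist("w2")
E
```

```text
t: 3.4
tcp_pos: [0.4576, -0.4197, 0.2073]
eef_rot: [1.0, -0.026, 0.003, 0.003]
contact_force: [0.1, -0.6, -2.7]
opening: 0.0591
grasp_force: 66.1
t: 4.4
tcp_pos: [0.4445, -0.0994, 0.1999]
eef_rot: [1.0, -0.024, -0.0, -0.0]
contact_force: [-0.9, 0.2, -3.1]
opening: 0.0595
grasp_force: 65.9
t 4.40 tcp [ 0.4445 -0.0994  0.1999] shift cm [-0.54 -1.92 -0.01] turn [-0.02  0.05  0.17] q [ 0.29  0.11 -0.22  2.1   0.03  0.93 -1.57] F [-0.9  0.2 -3.1] open 0.0595
```

View pics/w2.png

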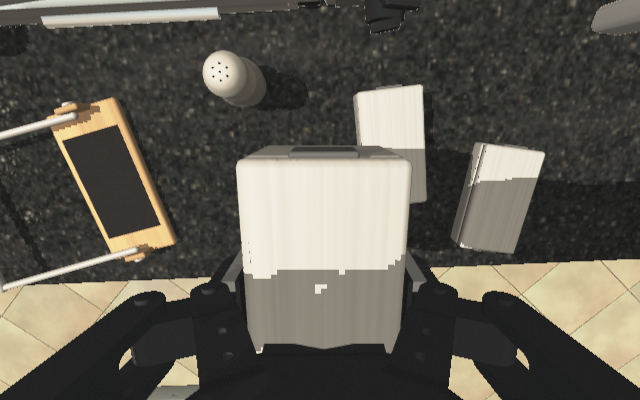

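The wrist view shows the held tall tin (top face centred near px (324,250), front edge at row 158) and the plate's black mat at (112,180).

```bash
cat >> h.py <<'E'
def ray(uv,d,T,z):
    K=d["camera_matrix"]; uv=np.atleast_2d(uv).astype(float)
    r=np.column_stack([(uv[:,0]-K[0,2])/K[0,0],(uv[:,1]-K[1,2])/K[1,1],np.ones(len(uv))])@T[:3,:3].T
    return T[:3,3]+r*((z-T[2,3])/r[:,2])[:,None]
def mat(d,T,z=.011):
    hsv=cv2.cvtColor(d["img"],cv2.COLOR_BGR2HSV); m=cv2.inRange(hsv,(8,90,110),(25,255,255))
    cs,hi=cv2.findContours(m,cv2.RETR_CCOMP,cv2.CHAIN_APPROX_NONE)
    hol=[c for c,k in zip(cs,hi[0]) if k[3]>=0]; c=max(hol,key=cv2.contourArea)
    q=ray(c[:,0],d,T,z); r=cv2.minAreaRect((q[:,:2]*1000).astype(np.float32)); a=r[2] if r[1][0]>r[1][1] else r[2]-90
    print("mat",np.round(r[0],1),np.round(r[1],1),"yaw %.2f"%((a+90)%180-90))
def held(d,p,T,h):
    s=manip.state(); rot=R.from_quat(s["eef_rot"]).as_matrix(); q=(p-s["tcp_pos"])@rot
    v=d["img"].min(2)>0; m=v&(q[...,0]>-.02)&(q[...,0]<.075)&(abs(q[...,1])<.04)&(abs(q[...,2]-h)<.008)
    e=q[m]; print("top z mm",np.median(e[:,2])*1000,"front x",np.percentile(e[:,0],[98,99.5])*1000,"y",np.percentile(e[:,1],[1,99])*1000)
E
python3 - <<'E'
from h import *
d=dict(np.load("w2.npz")); T=d["T"]; p=pts(d,T); mat(d,T)
z=p[...,2]; m=(z>.006)&(z<.016); print("plate z",np.median(z[170:200,100:125]))
t=dict(np.load("top0.npz")); mat(t,t["world_from_camera"])
s=manip.state(); rot=R.from_quat(s["eef_rot"]).as_matrix(); q=(p-s["tcp_pos"])@rot
for u in(270,300,324,360,390): print(u,(q[150:172:2,u]*1000).round(0).tolist())
print((q[200,225:250:2]*1000).round(0).tolist()); print((q[200,400:425:2]*1000).round(0).tolist())
for h in(.042,.03): rects(p,d["img"],h)
E
```

```text
mat [453.4 124.8] [112.6  63.7] yaw 12.41
plate z nan
mat [453.6 126.1] [111.2  61.4] yaw 12.50
270 [[54.0, -24.0, -9.0], [54.0, -22.0, -16.0], [54.0, -21.0, -24.0], [53.0, -21.0, -26.0], [54.0, -19.0, -36.0], [53.0, -19.0, -36.0], [53.0, -19.0, -38.0], [52.0, -19.0, -39.0], [52.0, -19.0, -39.0], [51.0, -19.0, -39.0], [51.0, -19.0, -40.0]]
300 [[56.0, -9.0, -31.0], [56.0, -9.0, -35.0], [55.0, -9.0, -37.0], [55.0, -9.0, -35.0], [54.0, -9.0, -36.0], [54.0, -9.0, -37.0], [53.0, -9.0, -38.0], [52.0, -9.0, -39.0], [52.0, -9.0, -39.0], [51.0, -9.0, -39.0], [51.0, -9.0, -40.0]]
324 [[56.0, -1.0, -31.0], [56.0, -1.0, -35.0], [55.0, -1.0, -35.0], [55.0, -1.0, -35.0], [54.0, -1.0, -36.0], [53.0, -1.0, -35.0], [53.0, -1.0, -39.0], [52.0, -1.0, -38.0], [52.0, -1.0, -39.0], [51.0, -1.0, -39.0], [51.0, -1.0, -39.0]]
360 [[54.0, 14.0, -8.0], [54.0, 13.0, -16.0], [54.0, 13.0, -23.0], [54.0, 12.0, -27.0], [54.0, 11.0, -35.0], [53.0, 11.0, -36.0], [53.0, 11.0, -38.0], [nan, nan, nan], [52.0, 11.0, -39.0], [51.0, 11.0, -39.0], [51.0, 11.0, -40.0]]
390 [[37.0, 61.0, 157.0], [54.0, 25.0, -16.0], [54.0, 2
[... 557 characters left out ...]
 -39.0], [40.0, 28.0, -38.0], [-12.0, 83.0, 158.0], [-11.0, 85.0, 156.0], [-12.0, 87.0, 158.0], [-11.0, 89.0, 157.0], [-12.0, 91.0, 159.0], [-11.0, 93.0, 157.0], [-12.0, 95.0, 157.0], [-11.0, 96.0, 156.0]]
h 0.042 px [603.  22.] n 323 ctr [ 574.3 -347.8] size [15.2 30.4] yaw 38.4 z 41.8
h 0.042 px [132.  18.] n 2206 ctr [600.9  55. ] size [  8.9 155.7] yaw -90.0 z 41.2
h 0.042 px [396. 128.] n 4926 ctr [ 479.4 -166.8] size [ 60.3 112.8] yaw 4.1 z 42.6
h 0.03 px [ 42. 122.] n 718 ctr [519. 171.] size [13.2 87.1] yaw -69.8 z 28.1
h 0.03 px [500. 198.] n 6340 ctr [ 418.9 -279. ] size [ 60.8 114.5] yaw -10.4 z 30.5
h 0.03 px [ 92. 264.] n 727 ctr [370.2 156.5] size [ 14.5 122.7] yaw -82.4 z 29.0
```

```bash

python3 -m pendant '1 0 -1 0 0 0 -1;1 0 -2.5 0 0 0 -2;1 0 -3 0 0 0 -3;1 0 -3.5 0 0 0 -3;1 0 -3.5 0 0 0 -3;1 0 -3 0 0 0 -2;1 0 -2.5 0 0 0 -1.2;1 0 -1.5 0 0 0 0;1 0 0 0 0 0 0'
python3 - <<'E'
from h import *
go(.4545,.1254,.1,12.45)
E
```

```text
t: 5.2
tcp_pos: [0.4278, 0.1038, 0.2002]
eef_rot: [0.994, 0.108, -0.0, -0.0]
contact_force: [0.1, -0.3, -3.9]
opening: 0.0594
grasp_force: 65.9
t 5.20 tcp [0.4278 0.1038 0.2002] shift cm [ 3.07 -1.53 10.02] turn [-0.05  0.01 -0.02] q [ 0.03  0.1  -0.43  2.12  0.05  0.93 -1.79] F [ 0.1 -0.3 -3.9] open 0.0594
```

```bash

python3 -m pendant '1 1 -0.5 0 0 0 0;1 1.6 -0.8 0.5 0 0 0;1 0.47 -0.23 2 0 0 0;1 0 0 3 0 0 0;1 0 0 3 0 0 0;1 0 0 1.5 0 0 0;1 0 0 0 0 0 0;1 0 0 0 0 0 0'
python3 - <<'E'
from h import *
go(.4545,.1254,.029,12.45)
d,T,p=wrist("w3"); mat(d,T)
E
```

```text
t: 5.87
tcp_pos: [0.4554, 0.1221, 0.0999]
eef_rot: [0.994, 0.106, -0.001, 0.0]
contact_force: [0.0, 0.1, -2.3]
opening: 0.0593
grasp_force: 65.7
t 5.87 tcp [0.4554 0.1221 0.0999] shift cm [-0.   -0.34  7.09] turn [-0.01  0.11 -0.27] q [-0.04  0.3  -0.42  2.15  0.18  0.73 -1.93] F [ 0.   0.1 -2.3] open 0.0593
mat [508.6 157.8] [10.4  5.7] yaw 10.24
```

```bash

python3 -m pendant '1 0 -0.34 0 0 0 -0.25;1 0 0 2 0 0 0;1 0 0 2 0 0 0;1 0 0 1.5 0 0 0;1 0 0 0.7 0 0 0;1 0 0 0.4 0 0 0;1 0 0 0 0 0 0;1 0 0 0 0 0 0'
python3 - <<'E'
from h import *
go(.4545,.1254,.029,12.45)
E
```

```text
t: 6.58
tcp_pos: [0.4552, 0.1263, 0.0352]
eef_rot: [0.994, 0.109, 0.001, -0.0]
contact_force: [1.4, -0.3, -2.7]
opening: 0.0595
grasp_force: 65.9
t 6.58 tcp [0.4552 0.1263 0.0352] shift cm [-0.08  0.08  0.62] turn [-0.   -0.07  0.04] q [-0.09  0.41 -0.37  2.19  0.27  0.58 -2.01] F [ 1.4 -0.3 -2.7] open 0.0595
```

```bash

python3 -m pendant '1 -0.05 0.08 0.3 0 0 0;1 0 0 0.15 0 0 0;1 0 0 0.1 0 0 0;1 0 0 0 0 0 0'
python3 - <<'E'
from h import *
go(.4545,.1254,.029,12.45)
E
```

```text
t: 6.92
tcp_pos: [0.4543, 0.1251, 0.0289]
eef_rot: [0.994, 0.109, 0.0, -0.0]
contact_force: [0.1, -0.2, -3.2]
opening: 0.0594
grasp_force: 65.9
t 6.92 tcp [0.4543 0.1251 0.0289] shift cm [ 0.03 -0.02 -0.01] turn [ 0.   -0.01  0.03] q [-0.09  0.42 -0.37  2.19  0.28  0.57 -2.02] F [ 0.1 -0.2 -3.2] open 0.0594
```

Not in contact yet; I'll go down a little more.

```bash

python3 -m pendant '1 0 0 0.1 0 0 0;1 0 0 0 0 0 0;1 0 0 0 0 0 0'
python3 -m pendant '1 0 0 0.1 0 0 0;1 0 0 0 0 0 0;1 0 0 0 0 0 0'
```

```text
t: 7.17
tcp_pos: [0.4542, 0.1252, 0.0278]
eef_rot: [0.994, 0.109, -0.0, -0.0]
contact_force: [-0.4, 0.5, -3.2]
opening: 0.059
grasp_force: 65.9
t: 7.42
tcp_pos: [0.4543, 0.1252, 0.0275]
eef_rot: [0.994, 0.109, 0.0, 0.0]
contact_force: [-7.1, -0.4, 17.6]
opening: 0.0588
grasp_force: 68.3
```

```bash

python3 -m pendant '0.6 0 0 -0.05 0 0 0;0 0 0 0 0 0 0;-1 0 0 0 0 0 0;-1 0 0 0 0 0 0;-1 0 0 -1 0 0 0;-1 0 0 -3 0 0 0;-1 0 0 -4 0 0 0;-1 0 0 -4 0 0 0;-1 -0 0 -4 0 0 0;-1 0 0 -4 0 0 0;-1 0 0 0 0 0 0'
python3 - <<'E'
from h import *
go(.4545,.1254,.23,12.45)
d,T,p=wrist("w4"); mat(d,T); rects(p,d["img"],.0675)
E
```

```text
t: 8.33
tcp_pos: [0.4569, 0.1265, 0.2352]
eef_rot: [0.994, 0.109, 0.005, -0.001]
contact_force: [1.2, 0.5, 0.7]
opening: 0.0852
grasp_force: 0.0
t 8.33 tcp [0.4569 0.1265 0.2352] shift cm [-0.26  0.06  0.52] turn [-0.02 -0.58  0.05] q [ 0.02  0.11 -0.46  2.02  0.06  1.01 -1.82] F [1.2 0.5 0.7] open 0.0852
mat [413.1 -55.5] [5.  3.4] yaw 58.66
h 0.0675 px [324. 188.] n 6326 ctr [453.1 124.3] size [ 60.1 113.6] yaw 12.2 z 66.7
```

View pics/w4.png

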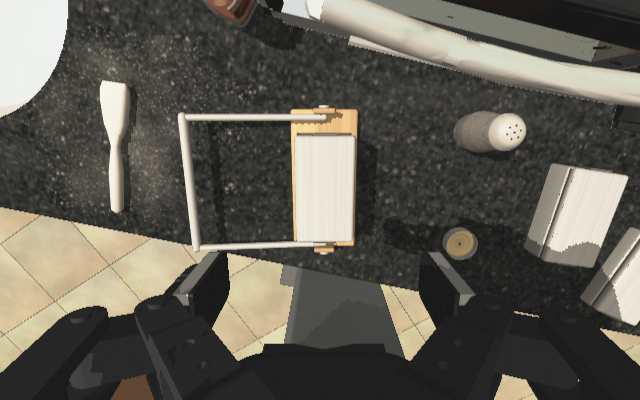

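The tall tin sits on the mat at (453.1, 124.3), 1 mm from the mat centre. The handle bar lies at px (188,182). Next is the middle tin.

```bash

python3 -m pendant '-1 -0.3 1.5 0 0 0 0;-1 -0.5 3.3 0 0 0 0;-1 -0.5 3.5 0 0 0 0;-1 -0.5 3.5 0 0 0 0;-1 -0.5 3.5 0 0 0 0;-1 -0.5 3.5 0 0 0 0;-1 -0.5 3.5 0 0 0 0;-1 -0.5 3.5 0 0 0 0;-1 -0.4 2.5 0 0 0 0;-1 0 0.8 0 0 0 4.2;-1 0 0 0 0 0 4.2;-1 0 0 0 0 0 0'
python3 -m pendant '-1 0 0 0 0 0 0;-1 0 0 0 0 0 0'
python3 - <<'E'
from h import *
d,T,p=wrist("w5"); rects(p,d["img"],.042); rects(p,d["img"],.030)
go(.479,-.167,.012,4)
E
```

```text
t: 9.38
tcp_pos: [0.4755, -0.1685, 0.2268]
eef_rot: [0.999, 0.033, -0.001, -0.0]
contact_force: [-1.1, 0.0, 0.6]
opening: 0.0853
grasp_force: 0.0
t: 9.55
tcp_pos: [0.4759, -0.1675, 0.2272]
eef_rot: [0.999, 0.037, -0.0, -0.0]
contact_force: [-0.1, -0.1, 0.4]
opening: 0.0857
grasp_force: 0.0
h 0.042 px [145.  40.] n 485 ctr [600.    9.8] size [ 6.9 56.1] yaw 89.9 z 41.0
h 0.042 px [323. 177.] n 5911 ctr [ 478.8 -166.8] size [ 60.1 114.1] yaw 3.9 z 42.7
h 0.042 px [ 72. 177.] n 879 ctr [460.2  95.3] size [  4.2 109.1] yaw 13.1 z 41.9
h 0.03 px [ 80. 174.] n 818 ctr [460.   94.9] size [  4.  108.4] yaw 12.2 z 30.1
h 0.03 px [416. 230.] n 4460 ctr [ 419. -279.] size [ 59.6 114.7] yaw -10.7 z 30.5
h 0.03 px [ 47. 248.] n 566 ctr [371.9 147.5] size [ 13.6 105.3] yaw -82.9 z 28.6
t 9.60 tcp [ 0.476  -0.1675  0.2273] shift cm [ 3.100e-01 -2.000e-02  2.153e+01] turn [-0.01  0.01  0.26] q [ 0.38  0.16 -0.19  1.98  0.03  1.01 -1.32] F [0.6 0.6 0.1] open 0.0853
```

```bash

python3 -m pendant '-1 0.28 -0.05 0 0 0 0.2;-1 0 0 3.6 0 0 0;-1 0 0 3.6 0 0 0;-1 0 0 3.6 0 0 0;-1 0 0 3.6 0 0 0;-1 0 0 3.6 0 0 0;-1 0 0 2.5 0 0 0;-1 0 0 1 0 0 0;-1 0 0 0 0 0 0;-1 0 0 0 0 0 0'
python3 -m pendant '1 0 0 0 0 0 0;1 0 0 0 0 0 0;1 0 0 0 0 0 0;1 0 0 0 0 0 0;1 0 0 0 0 0 0;1 0 0 0 0 0 0'
python3 -m pendant '1 0 0 -1 0 0 0;1 0 0 -2.5 0 0 0;1 0 0 -4 0 0 0;1 0 0 -4 0 0 0;1 0 0 -4 0 0 0;1 0 0 -3.5 0 0 0;1 0 0 -1.5 0 0 0;1 0 0 0 0 0 0;1 0 0 0 0 0 0'
python3 - <<'E'
from h import *
d,T,p=wrist("w6"); 
s=manip.state(); rot=R.from_quat(s["eef_rot"]).as_matrix(); q=(p-s["tcp_pos"])@rot
for u in(270,280,360,380): print(u,(q[144:180:3,u]*1000).round(0).tolist())
print((q[200,225:250:2]*1000).round(0).tolist()); print((q[200,400:425:2]*1000).round(0).tolist())
go(.4541,.1245,.2,12.3)
E
```

```text
t: 10.43
tcp_pos: [0.4793, -0.1672, 0.0129]
eef_rot: [0.999, 0.034, 0.0, -0.0]
contact_force: [0.7, -0.5, 0.7]
opening: 0.0856
grasp_force: 0.0
t: 10.93
tcp_pos: [0.4799, -0.1676, 0.0142]
eef_rot: [0.999, 0.034, 0.001, 0.0]
contact_force: [-3.4, 2.0, 13.5]
opening: 0.0589
grasp_force: 62.6
t: 11.68
tcp_pos: [0.479, -0.1675, 0.2189]
eef_rot: [0.999, 0.034, 0.001, 0.0]
contact_force: [-0.5, 0.8, -2.2]
opening: 0.0591
grasp_force: 66.3
270 [[39.0, -59.0, 217.0], [54.0, -24.0, 6.0], [54.0, -22.0, -8.0], [54.0, -20.0, -17.0], [54.0, -19.0, -27.0], [53.0, -19.0, -28.0], [52.0, -18.0, -29.0], [51.0, -19.0, -29.0], [50.0, -18.0, -30.0], [49.0, -18.0, -30.0], [48.0, -19.0, -30.0], [47.0, -19.0, -30.0]]
280 [[39.0, -48.0, 217.0], [54.0, -19.0, 6.0], [54.0, -18.0, -8.0], [54.0, -16.0, -17.0], [54.0, -15.0, -26.0], [53.0, -15.0, -30.0], [52.0, -15.0, -29.0], [51.0, -15.0, -30.0], [50.0, -15.0, -30.0], [49.0, -15.0, -31.0], [48.0, -15.0, -30.0], [47.0, -15.0, -29.0]]
360 [[39.0, 42.0, 216.0], [54.0, 18.0, 6.0], [54.0, 17.0, -7.0], [54.0, 16.0, -17.0], [54.0, 15.0, -26.0], [53.0, 14.0, -29.0], [52
[... 444 characters left out ...]
7.0], [-26.0, -108.0, 218.0], [-26.0, -106.0, 217.0], [-26.0, -103.0, 216.0], [-26.0, -101.0, 217.0], [-26.0, -98.0, 216.0], [-26.0, -96.0, 217.0], [-26.0, -94.0, 217.0], [-26.0, -92.0, 217.0], [38.0, -28.0, -29.0], [38.0, -27.0, -29.0]]
[[38.0, 30.0, -29.0], [-22.0, 89.0, 201.0], [-21.0, 90.0, 197.0], [-19.0, 90.0, 188.0], [-19.0, 92.0, 188.0], [-19.0, 94.0, 186.0], [-18.0, 96.0, 186.0], [-19.0, 98.0, 186.0], [-19.0, 101.0, 187.0], [-19.0, 103.0, 187.0], [-19.0, 105.0, 188.0], [-19.0, 107.0, 187.0], [-18.0, 109.0, 186.0]]
t 11.73 tcp [ 0.4784 -0.1673  0.2175] shift cm [ -0.45 -29.28   1.74] turn [ 0.01 -0.02 -8.42] q [ 0.38  0.18 -0.19  1.98  0.04  0.99 -1.33] F [ 0.2  0.2 -1.8] open 0.0592
```

```bash

python3 -m pendant '1 0 -1 0 0 0 0;1 0 -2.3 0 0 0 0;1 0 -3.5 0 0 0 0;1 0 -3.5 0 0 0 0;1 0 -3.5 0 0 0 0;1 -0.1 -3.5 0 0 0 0;1 -0.1 -3.5 0 0 0 0;1 -0.1 -3.5 0 0 0 0;1 -0.1 -2.7 0 0 0 -1.5;1 0 -1.5 0 0 0 -3;1 0 -0.7 0 0 0 -3;1 0 0 0 0 0 -1'
python3 -m pendant '1 0 0 0 0 0 0;1 0 0 0 0 0 0'
python3 - <<'E'
from h import *
go(.4543,.125,.1,12.4)
E
```

```text
t: 12.73
tcp_pos: [0.4531, 0.1253, 0.2164]
eef_rot: [0.994, 0.111, -0.001, -0.0]
contact_force: [0.6, -0.4, -1.8]
opening: 0.059
grasp_force: 66.2
t: 12.9
tcp_pos: [0.454, 0.1226, 0.2168]
eef_rot: [0.994, 0.107, -0.001, 0.0]
contact_force: [0.4, -0.4, -1.8]
opening: 0.0592
grasp_force: 66.2
t 12.90 tcp [0.454  0.1226 0.2168] shift cm [ 0.1  -0.23 11.68] turn [ 0.01  0.07 -0.14] q [ 0.02  0.13 -0.45  2.04  0.07  0.98 -1.82] F [ 0.4 -0.4 -1.8] open 0.0592
```

```bash

python3 -m pendant '1 0.1 -0.23 1 0 0 -0.14;1 0 0 2.5 0 0 0;1 0 0 3 0 0 0;1 0 0 3 0 0 0;1 0 0 1.5 0 0 0;1 0 0 0.7 0 0 0;1 0 0 0 0 0 0;1 0 0 0 0 0 0;1 0 0 0 0 0 0'
python3 - <<'E'
from h import *
go(.4543,.125,.08,12.4)
E
```

```text
t: 13.65
tcp_pos: [0.4554, 0.1262, 0.1013]
eef_rot: [0.994, 0.109, 0.001, -0.0]
contact_force: [0.9, -0.2, -2.1]
opening: 0.0591
grasp_force: 66.1
t 13.65 tcp [0.4554 0.1262 0.1013] shift cm [-0.13  0.1   2.13] turn [-0.01 -0.09  0.1 ] q [-0.03  0.3  -0.43  2.15  0.19  0.73 -1.94] F [ 0.9 -0.2 -2.1] open 0.0591
```

```bash

python3 -m pendant '1 -0.13 0.1 0.8 0 0 0.1;1 0 0 0.7 0 0 0;1 0 0 0.4 0 0 0;1 0 0 0 0 0 0;1 0 0 0 0 0 0;1 0 0 0 0 0 0'
python3 - <<'E'
from h import *
go(.4543,.125,.08,12.4)
E
```

```text
t: 14.15
tcp_pos: [0.4536, 0.1249, 0.0814]
eef_rot: [0.994, 0.108, -0.0, -0.0]
contact_force: [0.2, -0.7, -1.6]
opening: 0.0587
grasp_force: 66.2
t 14.15 tcp [0.4536 0.1249 0.0814] shift cm [0.07 0.01 0.14] turn [-0.    0.    0.03] q [-0.04  0.33 -0.42  2.16  0.21  0.68 -1.96] F [ 0.2 -0.7 -1.6] open 0.0587
```

```bash

python3 -m pendant '1 0.06 0 0.08 0 0 0;1 0 0 0 0 0 0;1 0 0 0 0 0 0'
python3 -m pendant '1 0 0 0.08 0 0 0;1 0 0 0 0 0 0;1 0 0 0 0 0 0'
```

```text
t: 14.4
tcp_pos: [0.4543, 0.125, 0.0806]
eef_rot: [0.994, 0.108, 0.0, -0.0]
contact_force: [-0.7, -0.4, -1.4]
opening: 0.0584
grasp_force: 66.2
t: 14.65
tcp_pos: [0.4543, 0.125, 0.0802]
eef_rot: [0.994, 0.108, 0.0, 0.0]
contact_force: [-4.2, -1.0, 10.1]
opening: 0.0589
grasp_force: 67.6
```

Contact. I'll release, rise and check.

```bash

python3 -m pendant '0.6 0 0 -0.05 0 0 0;0 0 0 0 0 0 0;-1 0 0 0 0 0 0;-1 0 0 0 0 0 0;-1 0 0 -1 0 0 0;-1 0 0 -3 0 0 0;-1 0 0 -4 0 0 0;-1 0 0 -4 0 0 0;-1 0 0 -3 0 0 0;-1 0 0 0 0 0 0;-1 0 0 0 0 0 0'
python3 - <<'E'
from h import *
d,T,p=wrist("w7"); rects(p,d["img"],.109); rects(p,d["img"],.060,-.004,.004)
go(.419,-.279,.23,-10.8)
E
```

```text
t: 15.57
tcp_pos: [0.455, 0.1252, 0.2326]
eef_rot: [0.994, 0.108, 0.002, -0.0]
contact_force: [0.2, 0.4, -0.1]
opening: 0.0853
grasp_force: 0.0
h 0.109 px [324. 195.] n 8420 ctr [453.1 124. ] size [ 60.1 113.4] yaw 12.4 z 108.6
t 15.62 tcp [0.4543 0.1249 0.2311] shift cm [-12.13  38.69   0.1 ] turn [-1.000e-02 -9.000e-02  2.322e+01] q [ 0.02  0.12 -0.46  2.03  0.06  1.01 -1.82] F [-1.   0.  -1.3] open 0.0851
```

View pics/w7.png

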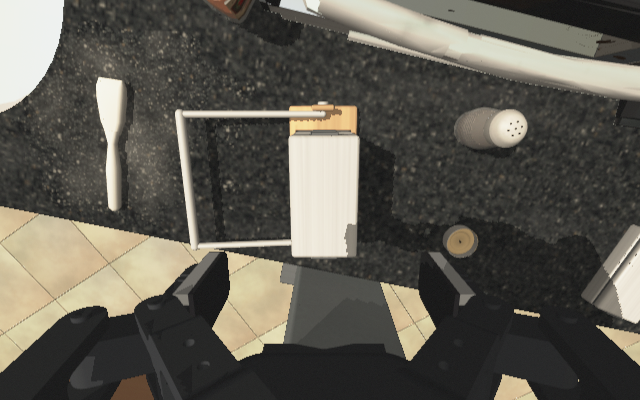

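The middle tin is flush on the tall one (0.3 mm off). Now the low tin.

```bash

python3 -m pendant '-1 -0.5 1.6 0 0 0 0;-1 -1 3.2 0 0 0 0;-1 -1.1 3.5 0 0 0 0;-1 -1.1 3.5 0 0 0 0;-1 -1.1 3.5 0 0 0 0;-1 -1.1 3.5 0 0 0 0;-1 -1.1 3.5 0 0 0 0;-1 -1.1 3.5 0 0 0 0;-1 -1.1 3.5 0 0 0 0;-1 -1.1 3.5 0 0 0 0;-1 -1.1 3.5 0 0 0 0;-1 -0.8 2.2 0 0 0 0'
python3 -m pendant '-1 0 0 0 0 0 5.8;-1 0 0 0 0 0 5.8;-1 0 0 0 0 0 5.8;-1 0 0 0 0 0 5.8;-1 0 0 0 0 0 0;-1 0 0 0 0 0 0'
python3 - <<'E'
from h import *
d,T,p=wrist("w8"); rects(p,d["img"],.030)
go(.419,-.279,.009,-10.8)
E
```

```text
t: 16.62
tcp_pos: [0.4163, -0.2803, 0.229]
eef_rot: [0.994, 0.107, -0.001, -0.0]
contact_force: [0.2, -0.1, -1.2]
opening: 0.0855
grasp_force: 0.0
t: 17.12
tcp_pos: [0.4175, -0.2769, 0.2293]
eef_rot: [0.996, -0.092, -0.001, -0.0]
contact_force: [-0.6, 0.7, 0.3]
opening: 0.0859
grasp_force: 0.0
h 0.03 px [564.  62.] n 1164 ctr [ 487.7 -543.7] size [47.2 89.7] yaw 2.9 z 30.0
h 0.03 px [65. 35.] n 374 ctr [605.2 -51.8] size [ 5.3 81.6] yaw -87.1 z 30.1
h 0.03 px [ 79. 104.] n 340 ctr [542.7 -41.8] size [16.4 40.8] yaw -12.2 z 30.8
h 0.03 px [326. 175.] n 5443 ctr [ 419.4 -279.6] size [ 60.1 113.8] yaw -10.8 z 30.7
h 0.03 px [ 10. 231.] n 352 ctr [428.6  88. ] size [ 4.7 45. ] yaw 11.1 z 29.1
t 17.17 tcp [ 0.4176 -0.2769  0.2295] shift cm [ 0.21  0.19 22.05] turn [-0.03  0.08  0.26] q [ 0.49  0.15 -0.04  1.99  0.01  1.01 -1.3 ] F [-0.5  0.5  0.1] open 0.0852
```

```bash

python3 -m pendant '-1 0.24 0.24 0 0 0 0.2;-1 0 0 3.6 0 0 0;-1 0 0 3.6 0 0 0;-1 0 0 3.6 0 0 0;-1 0 0 3.6 0 0 0;-1 0 0 3.6 0 0 0;-1 0 0 2.8 0 0 0;-1 0 0 1.2 0 0 0;-1 0 0 0 0 0 0;-1 0 0 0 0 0 0'
python3 -m pendant '1 0 0 0 0 0 0;1 0 0 0 0 0 0;1 0 0 0 0 0 0;1 0 0 0 0 0 0;1 0 0 0 0 0 0;1 0 0 0 0 0 0'
python3 -m pendant '1 0 0 -1 0 0 0;1 0 0 -2.5 0 0 0;1 0 0 -4 0 0 0;1 0 0 -4 0 0 0;1 0 0 -4 0 0 0;1 0 0 -4 0 0 0;1 0 0 -2.5 0 0 0;1 0 0 0 0 0 0;1 0 0 0 0 0 0'
python3 - <<'E'
from h import *
d,T,p=wrist("w9"); 
s=manip.state(); rot=R.from_quat(s["eef_rot"]).as_matrix(); q=(p-s["tcp_pos"])@rot
for u in(270,380): print(u,(q[136:180:4,u]*1000).round(0).tolist())
print((q[200,240:260:2]*1000).round(0).tolist()); print((q[200,390:415:2]*1000).round(0).tolist())
go(.4543,.125,.23,12.4)
E
```

```text
t: 18.0
tcp_pos: [0.4195, -0.28, 0.0099]
eef_rot: [0.995, -0.095, -0.001, -0.0]
contact_force: [0.0, -0.1, 0.4]
opening: 0.0852
grasp_force: 0.0
t: 18.5
tcp_pos: [0.4206, -0.2806, 0.0119]
eef_rot: [0.995, -0.096, 0.001, 0.0]
contact_force: [-1.8, 1.2, 11.4]
opening: 0.0583
grasp_force: 62.4
t: 19.25
tcp_pos: [0.4203, -0.2804, 0.2329]
eef_rot: [0.995, -0.096, 0.002, 0.001]
contact_force: [0.6, -0.7, -2.1]
opening: 0.0584
grasp_force: 66.1
270 [[47.0, -61.0, 229.0], [43.0, -61.0, 229.0], [38.0, -62.0, 231.0], [54.0, -24.0, 6.0], [54.0, -22.0, -9.0], [53.0, -20.0, -19.0], [52.0, -20.0, -19.0], [51.0, -20.0, -21.0], [49.0, -20.0, -21.0], [47.0, -20.0, -20.0], [46.0, -21.0, -21.0]]
380 [[47.0, 66.0, 232.0], [42.0, 66.0, 232.0], [38.0, 67.0, 231.0], [54.0, 27.0, 6.0], [54.0, 25.0, -8.0], [53.0, 23.0, -19.0], [52.0, 23.0, -19.0], [51.0, 23.0, -21.0], [49.0, 23.0, -20.0], [47.0, 23.0, -21.0], [46.0, 23.0, -22.0]]
[[-30.0, -102.0, 232.0], [-30.0, -99.0, 231.0], [-29.0, -97.0, 231.0], [-29.0, -94.0, 230.0], [-29.0, -92.0, 231.0], [-30.0, -89.0, 232.0], [36.0, -28.0, -20.0], [35.0, -28.0, -19.0], [36.0, -27.0, -20.0], [36.0, -26.0, -20.0]]
[[36.0, 28.0, -20.0], [36.0, 28.0, -20.0], [36.0, 29.0, -20.0], [-30.0, 89.0, 230.0], [-30.0, 91.0, 230.0], [-30.0, 94.0, 231.0], [-30.0, 96.0, 230.0], [-30.0, 99.0, 230.0], [-30.0, 101.0, 232.0], [-30.0, 103.0, 230.0], [-30.0, 106.0, 231.0], [-30.0, 108.0, 231.0], [-30.0, 111.0, 231.0]]
t 19.30 tcp [ 0.4196 -0.28    0.2313] shift cm [ -4.3  -40.42   0.11] turn [  0.05  -0.09 -23.37] q [ 0.5   0.15 -0.04  1.98  0.01  1.01 -1.31] F [ 0.2 -0.7 -1.9] open 0.0586
```

```bash

python3 -m pendant '1 -0.1 -1 0 0 0 0;1 -0.2 -2.4 0 0 0 0;1 -0.4 -3.7 0 0 0 0;1 -0.4 -3.7 0 0 0 0;1 -0.4 -3.7 0 0 0 0;1 -0.4 -3.7 0 0 0 0;1 -0.4 -3.7 0 0 0 0;1 -0.4 -3.7 0 0 0 0;1 -0.4 -3.7 0 0 0 0;1 -0.4 -3.7 0 0 0 0;1 -0.4 -3.7 0 0 0 0;1 -0.4 -2.4 0 0 0 0'
python3 -m pendant '1 0 -1 0 0 0 -2;1 0 -0.3 0 0 0 -4;1 0 0 0 0 0 -6;1 0 0 0 0 0 -6;1 0 0 0 0 0 -4;1 0 0 0 0 0 -1.4;1 0 0 0 0 0 0;1 0 0 0 0 0 0'
python3 - <<'E'
from h import *
go(.4543,.125,.12,12.4)
E
```

```text
t: 20.3
tcp_pos: [0.4508, 0.1159, 0.2294]
eef_rot: [0.996, -0.094, -0.001, -0.0]
contact_force: [0.5, -0.4, -2.2]
opening: 0.0584
grasp_force: 66.0
t: 20.97
tcp_pos: [0.454, 0.1245, 0.2298]
eef_rot: [0.994, 0.107, -0.0, 0.0]
contact_force: [0.4, 0.1, -1.2]
opening: 0.0583
grasp_force: 66.0
t 20.97 tcp [0.454  0.1245 0.2298] shift cm [ 0.05 -0.04 10.98] turn [-0.    0.05 -0.1 ] q [ 0.02  0.12 -0.45  2.03  0.06  1.01 -1.82] F [ 0.4  0.1 -1.2] open 0.0583
```

```bash

python3 -m pendant '1 0.05 -0.04 1 0 0 -0.1;1 0 0 2.5 0 0 0;1 0 0 3 0 0 0;1 0 0 2 0 0 0;1 0 0 1 0 0 0;1 0 0 0.5 0 0 0;1 0 0 0 0 0 0;1 0 0 0 0 0 0;1 0 0 0 0 0 0;1 0 0 0 0 0 0'
python3 - <<'E'
from h import *
go(.4543,.125,.12,12.4)
E
```

```text
t: 21.8
tcp_pos: [0.4554, 0.1254, 0.1312]
eef_rot: [0.994, 0.109, 0.001, -0.0]
contact_force: [0.3, 0.1, -1.6]
opening: 0.0584
grasp_force: 66.0
t 21.80 tcp [0.4554 0.1254 0.1312] shift cm [-0.12  0.02  1.12] turn [ 0.   -0.1   0.11] q [-0.01  0.25 -0.44  2.12  0.15  0.79 -1.9 ] F [ 0.3  0.1 -1.6] open 0.0584
```

```bash

python3 -m pendant '1 -0.1 0.02 0.5 0 0 0.05;1 0 0 0.4 0 0 0;1 0 0 0 0 0 0;1 0 0 0 0 0 0;1 0 0 0 0 0 0'
python3 -m pendant '1 0 0 0.08 0 0 0;1 0 0 0 0 0 0;1 0 0 0 0 0 0'
python3 -m pendant '1 0 0 0.08 0 0 0;1 0 0 0 0 0 0;1 0 0 0 0 0 0'
python3 - <<'E'
from h import *
go(.4543,.125,.12,12.4)
E
```

```text
t: 22.22
tcp_pos: [0.4538, 0.1248, 0.1212]
eef_rot: [0.994, 0.109, -0.0, -0.0]
contact_force: [0.6, -0.3, -1.4]
opening: 0.0587
grasp_force: 66.0
t: 22.47
tcp_pos: [0.4539, 0.1248, 0.1204]
eef_rot: [0.994, 0.109, 0.0, -0.0]
contact_force: [0.2, 0.1, -1.5]
opening: 0.0582
grasp_force: 66.0
t: 22.72
tcp_pos: [0.454, 0.1249, 0.1199]
eef_rot: [0.994, 0.109, 0.0, -0.0]
contact_force: [-1.5, -0.8, 5.5]
opening: 0.0583
grasp_force: 66.7
t 22.72 tcp [0.454  0.1249 0.1199] shift cm [ 0.03 -0.01 -0.01] turn [ 0.   -0.02  0.07] q [-0.02  0.27 -0.44  2.14  0.16  0.77 -1.91] F [-1.5 -0.8  5.5] open 0.0583
```

```bash

python3 -m pendant '0.6 0 0 -0.05 0 0 0;0 0 0 0 0 0 0;-1 0 0 0 0 0 0;-1 0 0 0 0 0 0;-1 0 0 -1 0 0 0;-1 0 0 -3 0 0 0;-1 0 0 -4 0 0 0;-1 0 0 -4 0 0 0;-1 0 0 -1 0 0 0;-1 0 0 0 0 0 0;-1 0 0 0 0 0 0'
python3 - <<'E'
from h import *
d,T,p=wrist("w10"); rects(p,d["img"],.139)
a=np.radians(12.4); c=np.array([.4531,.1241]); q=p.copy(); e=p[...,:2]-c
q[...,0]=e@[np.cos(a),np.sin(a)]; q[...,1]=e@[-np.sin(a),np.cos(a)]
m=(abs(q[...,0])<.06)&(q[...,1]>.1)&(q[...,1]<.18)&(q[...,2]>.008)&(q[...,2]<.1)
b=q[m]*1000; print(len(b),"z pct",np.percentile(b[:,2],[5,50,90,98]).round(1),"y pct",np.percentile(b[:,1],[2,50,98]).round(1))
for x in(-50,-25,0,25,50):
    k=b[abs(b[:,0]-x)<8]; print(x,np.median(k,0).round(1),len(k))
v,u=np.nonzero(m); print(u.min(),u.max(),v.min(),v.max())
E
```

```text
t: 23.63
tcp_pos: [0.4541, 0.1248, 0.2511]
eef_rot: [0.994, 0.109, 0.001, -0.0]
contact_force: [-0.6, -0.1, -0.4]
opening: 0.0853
grasp_force: 0.0
h 0.139 px [323. 197.] n 9121 ctr [452.3 123.7] size [ 60.  113.7] yaw 12.4 z 138.6
983 z pct [36.3 39.9 41.3 42.1] y pct [142.8 146.3 151.9]
-50 [-50.  146.4  39.9] 121
-25 [-25.1 146.4  39.9] 123
0 [-1.000e-01  1.464e+02  3.980e+01] 132
25 [ 25.3 146.4  39.9] 137
50 [ 50.3 146.4  40. ] 147
184 203 125 229
```

The stack is flush within 1 mm. The bar is at plate y≈147, z≈36 (θ≈0.10), which agrees with the 148 mm radius. I'll move over the bar.

```bash

python3 -m pendant '-1 0 -1.2 0 0 0 0;-1 0 -2.5 0 0 0 0;-1 0 -3.5 0 0 0 0;-1 0 -3.5 0 0 0 0;-1 0 -2.6 0 0 0 0;-1 0 -1.4 0 0 0 0;-1 0 0 2.5 0 0 0;-1 0 0 3.5 0 0 0;-1 0 0 3 0 0 0;-1 0 0 0 0 0 0;-1 0 0 0 0 0 0;-1 0 0 0 0 0 0'
python3 - <<'E'
from h import *
go(.4215,.2677,.021,12.4)
E
```

```text
t: 24.68
tcp_pos: [0.4223, 0.2688, 0.1611]
eef_rot: [0.994, 0.109, -0.0, -0.0]
contact_force: [0.4, 0.8, -0.2]
opening: 0.0853
grasp_force: 0.0
t 24.68 tcp [0.4223 0.2688 0.1611] shift cm [-0.1   0.09 14.01] turn [-0.03  0.    0.09] q [-0.21  0.27 -0.56  2.03  0.18  0.88 -2.22] F [ 0.4  0.8 -0.2] open 0.0853
```

```bash

python3 -m pendant '-1 -0.1 0.09 2 0 0 0.1;-1 0 0 3.5 0 0 0;-1 0 0 3.5 0 0 0;-1 0 0 2.5 0 0 0;-1 0 0 1.5 0 0 0;-1 0 0 0.9 0 0 0;-1 0 0 0 0 0 0;-1 0 0 0 0 0 0'
python3 - <<'E'
from h import *
go(.4215,.2677,.021,12.4)
th=.105
for k in range(1,16):
    a,b=th+.098*(k-1),th+.098*k
    print("%.3f dy %.2f dz %.2f"%(b,14.8*(np.cos(a)-np.cos(b)),-14.8*(np.sin(b)-np.sin(a))))
E
```

```text
t: 25.35
tcp_pos: [0.4221, 0.2678, 0.0224]
eef_rot: [0.994, 0.108, 0.001, -0.0]
contact_force: [-0.1, -1.1, 0.9]
opening: 0.0853
grasp_force: 0.0
t 25.35 tcp [0.4221 0.2678 0.0224] shift cm [-0.06 -0.    0.14] turn [-0.02 -0.08 -0.04] q [-0.31  0.48 -0.46  2.13  0.38  0.61 -2.39] F [-0.1 -1.1  0.9] open 0.0853
0.203 dy 0.22 dz -1.43
0.301 dy 0.36 dz -1.40
0.399 dy 0.50 dz -1.36
0.497 dy 0.63 dz -1.31
0.595 dy 0.75 dz -1.24
0.693 dy 0.87 dz -1.16
0.791 dy 0.98 dz -1.07
0.889 dy 1.08 dz -0.97
0.987 dy 1.17 dz -0.86
1.085 dy 1.25 dz -0.74
1.183 dy 1.31 dz -0.61
1.281 dy 1.37 dz -0.48
1.379 dy 1.41 dz -0.35
1.477 dy 1.44 dz -0.21
1.575 dy 1.45 dz -0.06
```

```bash

python3 -m pendant '1 0 0 0 0 0 0;1 0 0 0 0 0 0;1 0 0 0 0 0 0;1 0 0 0 0 0 0;1 0 0 0 0 0 0;1 0 0 0 0 0 0;1 0 0 0 0 0 0;1 0 0 0 0 0 0;1 0 0 0 0 0 0'
python3 -m pendant '1 0.00 0.05 -0.4 0 0 0;1 0 0.17 -1.03 0 0 0;1 0 0.36 -1.40 0 0 0;1 0 0.50 -1.36 0 0 0;1 0 0 0 0 0 0'
python3 - <<'E'
from h import *
go(.4215,.2677,.021,12.4)
E
```

```text
t: 26.1
tcp_pos: [0.4211, 0.2693, 0.0216]
eef_rot: [0.994, 0.108, 0.0, -0.001]
contact_force: [-3.6, 9.1, 1.0]
opening: 0.0078
grasp_force: 58.5
t: 26.52
tcp_pos: [0.4236, 0.2586, 0.0653]
eef_rot: [0.994, 0.108, 0.001, -0.001]
contact_force: [-7.7, 10.7, 4.0]
opening: 0.0072
grasp_force: 59.1
t 26.52 tcp [0.4236 0.2586 0.0653] shift cm [-0.02 -0.92  4.43] turn [-0.16 -0.12  0.04] q [-0.25  0.41 -0.51  2.12  0.31  0.69 -2.32] F [-7.7 10.7  4. ] open 0.0072
```

```bash

python3 -m pendant '1 0 0.4 -0.9 0 0 0;1 0 0.75 -1.4 0 0 0;1 0 0.85 -1.2 0 0 0;1 0 0.95 -1.1 0 0 0;1 0 0.5 -0.5 0 0 0;1 0 0 0 0 0 0'
python3 - <<'E'
from h import *
go(.4215,.2677,.021,12.4)
d=manip.get_image("scene"); cv2.imwrite("pics/s2.png",cv2.resize(d["img"][200:380,180:420],None,fx=3,fy=3))
E
```

```text
t: 27.02
tcp_pos: [0.431, 0.2254, 0.1162]
eef_rot: [0.994, 0.108, 0.001, -0.002]
contact_force: [-11.9, 14.0, 16.7]
opening: 0.0074
grasp_force: 59.3
t 27.02 tcp [0.431  0.2254 0.1162] shift cm [-0.05 -4.3   9.53] turn [-0.2  -0.16  0.04] q [-0.14  0.31 -0.54  2.1   0.23  0.78 -2.18] F [-11.9  14.   16.7] open 0.0074
```

View pics/s2.png

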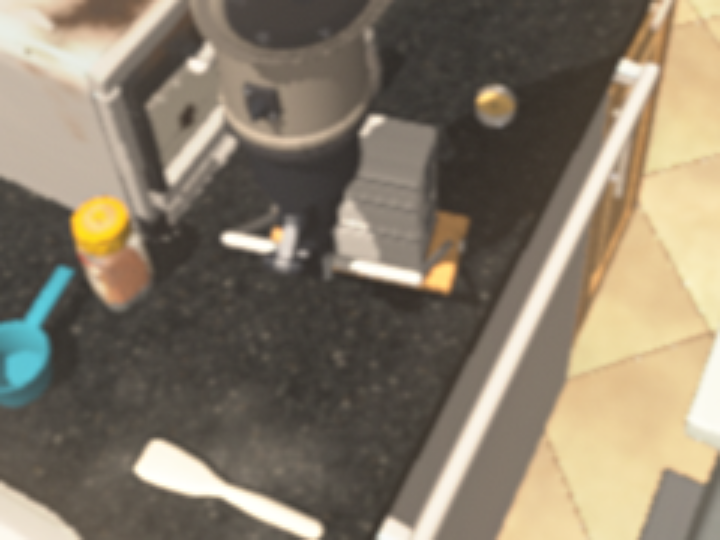

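The handle follows the gripper, with the bar at px (258,243) in the crop, and the stack is undisturbed. The force is radially outward, so I'll shift the path out by 2 mm.

```bash

python3 -m pendant '1 0 0.2 -0.6 0 0 0;1 0 0.78 -0.5 0 0 0;1 0 1.22 -0.86 0 0 0;1 0 1.29 -0.71 0 0 0;1 0 1.35 -0.59 0 0 0;1 0 0 0 0 0 0'
python3 - <<'E'
from h import *
s=manip.state(); e=s["tcp_pos"]-[.4531,.1241,0]; f=s["contact_force"]; n=np.array([-.2147,.9767,0])
print("plate y",e@n,"z",e[2],"Fy",f@n,"Fx",f@[.9767,.2147,0],"Fz",f[2])
E
```

```text
t: 27.57
tcp_pos: [0.4422, 0.1756, 0.1488]
eef_rot: [0.994, 0.107, 0.001, -0.001]
contact_force: [-12.2, 4.8, 28.1]
opening: 0.0071
grasp_force: 62.7
plate y 0.052638475744402974 z 0.14881210857568714 Fy 7.358921581128827 Fx -10.9124027958791 Fz 28.1176456163492
```

```bash

python3 -m pendant '1 -0.1 0 -0.2 0 0 0;1 0 0 0 0 0 0'
python3 -m pendant '1 0 0.7 -0.35 0 0 0;1 0 0.7 -0.25 0 0 0;1 0 0 0 0 0 0'
python3 - <<'E'
from h import *
s=manip.state(); e=s["tcp_pos"]-[.4531,.1241,0]; f=s["contact_force"]; n=np.array([-.2147,.9767,0])
print("plate y",e@n,"z",e[2],"Fy",f@n,"Fx",f@[.9767,.2147,0],"Fz",f[2])
E
```

```text
t: 27.73
tcp_pos: [0.4419, 0.1751, 0.1494]
eef_rot: [0.994, 0.107, 0.002, -0.0]
contact_force: [7.1, 0.1, 0.6]
opening: 0.0074
grasp_force: 60.8
t: 27.98
tcp_pos: [0.445, 0.16, 0.1544]
eef_rot: [0.994, 0.107, 0.001, 0.0]
contact_force: [16.4, -1.4, -22.8]
opening: 0.0075
grasp_force: 58.9
plate y 0.03683503087298568 z 0.1543615960018584 Fy -4.843975642732612 Fx 15.70197341662647 Fz -22.791734160714167
```

```bash

python3 -m pendant '1 0.05 1.0 -0.08 0 0 0;1 0 1.2 -0.15 0 0 0;1 0 0.9 -0.06 0 0 0;1 0 0 0 0 0 0'
python3 - <<'E'
from h import *
s=manip.state(); e=s["tcp_pos"]-[.4531,.1241,0]; f=s["contact_force"]; n=np.array([-.2147,.9767,0])
print("plate y",e@n,"z",e[2],"Fy",f@n,"Fx",f@[.9767,.2147,0],"Fz",f[2])
E
```

```text
t: 28.32
tcp_pos: [0.4513, 0.1303, 0.158]
eef_rot: [0.994, 0.107, 0.0, 0.0]
contact_force: [1.1, -0.3, 6.1]
opening: 0.0073
grasp_force: 62.2
plate y 0.006417695803811291 z 0.15803093242154637 Fy -0.517555278015697 Fx 0.9639384933760256 Fz 6.070055980157631
```

Now push gently to the stop while watching Fy.

```bash

python3 -m pendant '1 0 0.4 -0.03 0 0 0;1 0 0.2 0 0 0 0;1 0 0 0 0 0 0'
python3 -m pendant '1 0 0.15 0 0 0 0;1 0 0 0 0 0 0'
python3 - <<'E'
from h import *
s=manip.state(); e=s["tcp_pos"]-[.4531,.1241,0]; f=s["contact_force"]; n=np.array([-.2147,.9767,0])
print("plate y",e@n,"z",e[2],"Fy",f@n,"Fx",f@[.9767,.2147,0],"Fz",f[2])
E
```

```text
t: 28.57
tcp_pos: [0.4523, 0.1256, 0.1581]
eef_rot: [0.994, 0.108, 0.0, -0.0]
contact_force: [2.3, 0.9, 4.4]
opening: 0.0074
grasp_force: 62.1
t: 28.73
tcp_pos: [0.4524, 0.1253, 0.1581]
eef_rot: [0.994, 0.108, 0.0, -0.001]
contact_force: [1.1, 6.2, 5.1]
opening: 0.0075
grasp_force: 62.1
plate y 0.0013749803814644276 z 0.1581418412175073 Fy 5.808670465466551 Fx 2.352325632613651 Fz 5.121593177651711
```

```bash

python3 -m pendant '1 0 0.15 0 0 0 0;1 0 0 0 0 0 0'
python3 -m pendant '0.5 0 0 0 0 0 0;0 0 0 0 0 0 0;-1 0 0 0 0 0 0;-1 0 0 0 0 0 0;-1 0 0 -1 0 0 0;-1 0 0 -2.5 0 0 0;-1 0 0 -3.5 0 0 0;-1 0 0 -3.5 0 0 0;-1 0 0 -1 0 0 0;-1 0 0 0 0 0 0;-1 0 0 0 0 0 0'
python3 - <<'E'
from h import *
d,T,p=wrist("w11"); a=np.radians(12.4); c=np.array([.4531,.1241]); q=p.copy(); e=p[...,:2]-c
q[...,0]=e@[np.cos(a),np.sin(a)]; q[...,1]=e@[-np.sin(a),np.cos(a)]
m=(abs(q[...,0])<.065)&(abs(q[...,1])<.03)&(q[...,2]>.16)&(q[...,2]<.19); b=q[m]*1000
print(len(b))
if len(b): print("bar y,z",np.median(b,0).round(1),b[:,1].min(),b[:,1].max())
m=(abs(q[...,0])<.07)&(abs(q[...,1])<.05)&(abs(q[...,2]-.1385)<.005); b=q[m]*1000; print("tin x,y",np.percentile(b[:,0],[1,99]),np.percentile(b[:,1],[1,99]))
E
```

```text
t: 28.9
tcp_pos: [0.4524, 0.1251, 0.1582]
eef_rot: [0.994, 0.109, 0.0, -0.001]
contact_force: [-1.0, 13.1, 2.9]
opening: 0.0074
grasp_force: 62.0
t: 29.82
tcp_pos: [0.4526, 0.1228, 0.2735]
eef_rot: [0.994, 0.108, 0.001, 0.0]
contact_force: [-0.1, 0.4, -0.7]
opening: 0.0854
grasp_force: 0.0
1978
bar y,z [  6.9   0.7 172.8] -3.9772923524602817 5.746542578312849
tin x,y [-53.83247533  53.78437374] [-29.43768102  29.14844573]
```

View pics/w11.png

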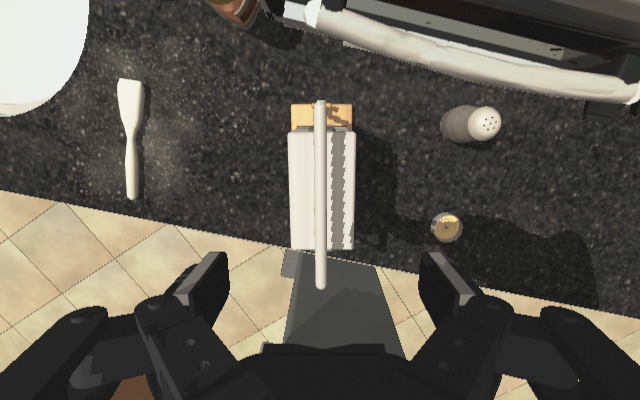

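The view shows the bar upright over the stack at px (320,190), 0.7 mm off centre, with the stop felt at 13 N. The stack is flush and the bystanders in view (salt shaker, tea light, spatula) look in place. Handing in.

```bash
python3 -m pendant '-1 0 0 -2 0 0 0;-1 0 0 0 0 0 0;-1 0 0 0 0 0 0;-1 0 0 0 0 0 0' && python3 -c "
from station import manip
print(manip.close_job())"
```

```text
t: 30.2
tcp_pos: [0.452, 0.1227, 0.2918]
eef_rot: [0.994, 0.108, -0.001, 0.0]
contact_force: [0.2, 0.0, -1.1]
opening: 0.0854
grasp_force: 0.0
the job is handed in; nothing more can be done
None
```

The job is handed in at 30 s: the three tins are stacked tall, middle, low, within about 1 mm of flush on the mat, and the handle stands upright against its stop.

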